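Fill an order from the bottom of the pack magazine

ROBOT

A 6-joint arm with a two-finger parallel gripper is mounted at the origin on a cart in front of the work surface, level with it; the furniture and walls round the work are solid. World frame = base frame: x ahead of the robot, y to its left, z up, the work surface at z = 0. Lengths are in mm, angles in rad, forces in N, time in s.
With the tool pointing down it reaches from about 300 to 750 mm from the base axis. Payload 8.5 kg.
Tool frame: the origin (TCP) lies at the very end of the fingers, on their centre line; the grasp point (between the pads) lies 19 mm behind it; z points along the fingers, y is the line along which they close (so a half turn about z gives the same grasp; the last joint's range is limited). The gripper opens to 85 mm and grips with 20 to 120 N. Pads are 22 mm wide; open, the fingers measure 114 mm over their backs; the gripper's body (76 mm by 85 mm) begins 54 mm behind the grasp point. The pads swing forward as they close: fully open they stand 13 mm farther back than shut.
Start: joints at [1.08, 0.381, 1.297, -0, 1.464, -0.215], TCP at [149.766, 529.198, 231.322] pointing down, gripper open.
Joint ranges: [-3.11, 3.11], [-0.89, 2.33], [0.22, 2.48], [-1.42, 4.56], [0.17, 2.85], [-2.88, 2.88]. Speed limits (rad/s): [2.39, 2.39, 3.14, 3.14, 3.14, 3.14].

INTERFACE

Orientations are given as a unit quaternion [w, x, y, z].
In Python, from bench import manip, optics gives the robot as it stands.
- The arm moves only by the shell command python3 -m inch 'ROWS' [OPENING] [FORCE]. ROWS is JSON, a list of rows, each a list of 4 numbers: the shift along the tool's x, y, z in m, then the turn about the tool's z in rad. In form: [[x, y, z, roll], ...]. A call has 1 to 20 rows; each row shifts and turns the commanded pose from where the row before left it, along the tool's axes as they then stand; what a row does not reach is not made up. A row lasts 1/12 s, in which the tool goes at most 41.7 mm and 7.16 degrees, less where a joint would pass 70% of its speed; a pose out of reach is approached as far as the arm can. A call with a gripper value outside its range is refused whole. OPENING is the opening, from 0 (shut) to 1 (fully open), set as the call begins (- or left out, the last holds). The fingers move at their own pace and stop on an object; FORCE is the grip in N (left out, the last holds). Time passes only in rows, so rows that do not move let the fingers close. It gives the time, the measured TCP pose, the force, the opening and the grip force at its end, in the units of the state.
- manip.sense(): the state, without advancing time (a new reading comes with each control period).
- optics.snapshot(name): name is "scene" or "top"; returns the picture (400x640x3 uint8, red, green, blue); there is no depth.
- optics.camera_params(name): a dict with "fx", "fy", "cx", "cy" (pixels), "k1" (the pictures are not rectified: a ray, as slopes to the right and down, at radius r is drawn at 1 + k1 r^2 times it, then the intrinsics apply), "R" (3x3) and "t" (3): a world point X has camera coordinates R X + t. Camera axes: x right, y down, z forward; pixel columns grow to the right and rows downward; lengths in mm; the calibration is good to about 2 mm. A picture is of the moment at which its call begins. camera_params takes no time and is no camera call.
- manip.sign_off(): hands the job in; it is judged then, once.
The state is a dict: "time_s": time; "joint_pos": joint angles; "qvel": joint speeds; "tau": joint torques, N m; "tool_pos": TCP position; "ee_rot": TCP orientation; "contact_force": force on the tool from outside, world axes, zero at the start; "torque": the same for the moment, N m; "grip_width": finger opening in mm; "gripper_force": force on a finger pad.
Only numpy, scipy, OpenCV 4.12 (cv2) and the standard library are available. Lean on these libraries where they do the work, as an engineer would, in place of code of your own. Each camera call takes 0.05 s, during which the arm holds its last target. There are 200 camera calls.

TASK

Fill the customer's order: draw the two lowest white and magenta packs out of the bottom of the leaning magazine, one after the other, letting the stack drop down by itself each time, and lay each gently in the blue tray before fetching the next. The two packs must end flat on the tray's floor side by side, each roughly square to the tray with its long side across the tray's long side, while the other two packs stay in the magazine, lying level at its bottom. Do not let a pack fall on the worktop, and leave the other things on the worktop standing or lying where they are.

Things in the scene. Friction and masses are not known exactly. Their poses are not given: they have to be found in the camera images.
- magazine: Leaning gravity magazine, fixed to the worktop, 175 x 92 mm on plan, 180 mm high. Origin on the worktop under the middle of the lowest pack; x points level from the open front into the magazine (roughly away from the robot), y left, z up. Packs lie level on one another, 88 mm length along x, each 15 mm farther back (+x) than the one below, as the white back plate leans back 30 degrees.
- outlet (a point): Top of the magazine's steel shelf at its origin, 40 mm above the worktop; axes as the magazine. The lowest pack lies here, front end at x = -44 mm; for x < -18 mm the shelf is only a tongue 34 mm wide. Once the lowest pack is drawn straight out along -x, by a little over its 88 mm length, those above drop 26 mm and shift 15 mm forward by themselves.
- bar_foot (a point): Lower end (front face) of the steel bar, 12 mm wide, in the middle of the front, which holds back the packs above the lowest: 80 mm above the worktop, just above the lowest pack's front end; it leans back 30 degrees. Fingers pass on both sides of it onto the lowest pack's sides, but a gripper's body must lean back towards the robot, 30 to 45 degrees from vertical, to clear bar and packs.
- bridge (a point): Middle of the thin bridge, 78 mm wide, joining the bar's upper end to the clear side cheeks, 173 mm above the worktop. The cheeks (inner faces 56 mm apart, outer edges 68 mm) hold only the rear half of each pack, so both long sides of the lowest pack are free for 40 mm from its front end; only its first 12 mm stand out from under the next pack, so grip near the front end or the fingers pinch both.
- tray: Shallow blue hand-out tray on feet, fixed to the worktop, 150 mm (x) x 224 mm (y); walls 4 mm thick, rim 28 mm above the worktop. Origin on the worktop under its centre; x points away from the robot, y to the left, z up.
- tray_floor (a point): Centre of the tray's inner floor (top surface), 16 mm above the worktop, 12 mm below the rim; inner floor 142 mm (x) x 216 mm (y); a thin white painted line along x marks the middle. Axes as the tray.
- pack_1_center (a point): Centre of a glossy white and magenta medicine carton (slides easily), 53 x 88 x 26 mm, 30 to 60 g, the lowest pack at the start. Its y axis runs along the 88 mm length, z through the 26 mm thickness (up), x across the 53 mm width, where it is gripped.
- pack_2_center (a point): Centre of a glossy white and magenta medicine carton (slides easily), 53 x 88 x 26 mm, 30 to 60 g, second from the bottom at the start. Its y axis runs along the 88 mm length, z through the 26 mm thickness (up), x across the 53 mm width, where it is gripped.
- pack_3_center (a point): Centre of a glossy white and magenta medicine carton (slides easily), 53 x 88 x 26 mm, 30 to 60 g, third from the bottom at the start. Its y axis runs along the 88 mm length, z through the 26 mm thickness (up), x across the 53 mm width, where it is gripped.
- pack_4_center (a point): Centre of a glossy white and magenta medicine carton (slides easily), 53 x 88 x 26 mm, 30 to 60 g, the top pack at the start. Its y axis runs along the 88 mm length, z through the 26 mm thickness (up), x across the 53 mm width, where it is gripped.
- brown_bottle: Brown pill bottle with white cap, 44 mm in diameter, 100 mm high, standing at the left of the magazine; origin at the centre of its underside. Bystander.
- stamp: Round wooden rubber stamp, 40 mm in diameter, 60 mm high, standing at the right of the magazine; origin at the centre of its underside. Bystander.
- thermometer: White thermometer case 24 x 132 x 16 mm, lying across in front of the magazine's outlet, length along its y; origin at the centre of its underside. Bystander.
- stapler: Red stapler 135 x 34 x 50 mm, length along its x; origin at the centre of its underside. Bystander.
- calculator: Calculator 142 x 98 x 17 mm lying near the front edge; origin at the centre of its underside. Bystander.
- pen: Blue pen 145 mm long, 12 mm thick, length along its y; origin at its underside. Bystander.
- green_carton: White and green carton 56 x 98 x 24 mm lying flat near the front edge at the left, length along its y; origin at the centre of its underside. Bystander.
Not all that is in view belongs to the job. What is shaped like the part that bears pack_4_center but orange is not meant.

How it is judged:
By the outcome, as a careful person would: the job done as asked, in the order asked, and still so for the second after the job is handed in, with the robot touching nothing.
It also fails if it takes over 54 s, if anything falls off the work surface, if the arm or the gripper's body presses on something with over 40 N, if the wrist force passes 120 N, or if a joint passes its speed limit or range.

## Working session

There is one attempt and no reset: what is moved stays moved. The work goes in short steps, Python scripts to look and compute and a shell command to move; the robot and the scene stay as the last step left them, time stands still between calls to the robot, and variables do not carry over. Pictures are saved under pics/ and viewed, at most 10 in all, crops included, and the job is handed in when it is done.

```bash
ls; mkdir -p pics; python3 - <<'E'
from bench import manip, optics
import cv2,json
for n in("scene","top"):
    cv2.imwrite(f"pics/{n}0.png",optics.snapshot(n)[:,:,::-1]); p=optics.camera_params(n); print(n,{k:(v.tolist() if hasattr(v,'tolist') else v) for k,v in p.items()})
print(manip.sense())
E
```

```text
pics
scene {'fx': 417.51565722612537, 'fy': 417.51565722612537, 'cx': 313.6517407608552, 'cy': 198.37177311806118, 'k1': -0.0027739922794420002, 'R': [[-0.9759451315969258, -0.21791826100228262, 0.006536943781283794], [-0.19865768036681278, 0.8765350778932769, -0.4384305911474513], [0.08981217146654383, -0.4291828150617954, -0.8987412781841592]], 't': [544.3222819471671, 248.5782621167806, 1034.5631201232327]}
top {'fx': 466.51810674304903, 'fy': 466.51810674304903, 'cx': 315.0705036796058, 'cy': 195.6155379242855, 'k1': -0.1281716035305734, 'R': [[0.013051696650823574, -0.9998848448377922, 0.0077427565013502226], [-0.9904340350671392, -0.01399134938482907, -0.13727586941271458], [0.13736839299911716, -0.005877006559121816, -0.9905025923230814]], 't': [-96.02840085562579, 573.6800661630031, 1551.935881577511]}
{'time_s': 0.1, 'joint_pos': array([ 1.07967975e+00,  3.81133280e-01,  1.29816534e+00, -3.91533316e-05,
        1.46358721e+00, -2.15279872e-01]), 'qvel': array([-0.0005588 , -0.00053402, -0.00386132, -0.00109954, -0.00100564,
        0.00089631]), 'tau': array([ 4.68736151e-03, -4.49210465e+01, -2.31656349e+01, -1.11056111e-04,
        3.64318243e-03, -1.84466330e-05]), 'tool_pos': array([149.6688836 , 528.97224259, 230.77763377]), 'ee_rot': array([-2.05394239e-04,  1.37479419e-01,  9.90504412e-01, -6.13409044e-04]), 'contact_force': array([-0.05043871, -0.93241588, -1.31381864]), 'torque': array([-0.01170394,  0.02180358, -0.02882483]), 'gripper_force': 0.0, 'grip_width': 85.3789552851616}
```

View pics/scene0.png

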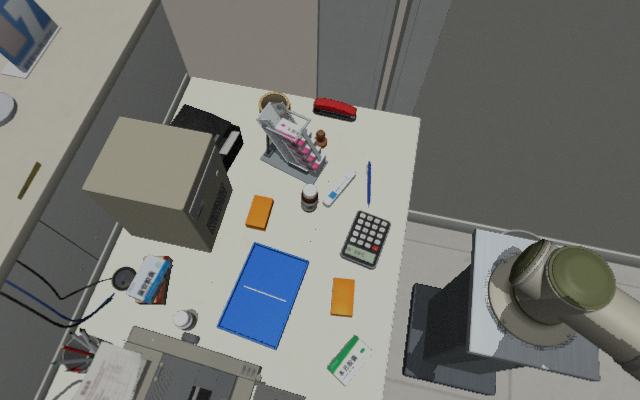

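View pics/top0.png

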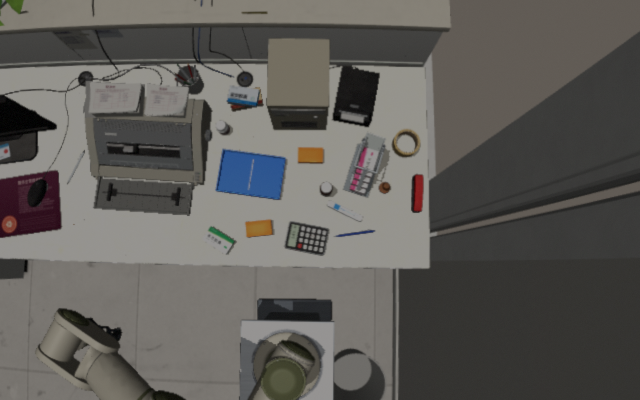

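Both views show the magazine (scene ~(293,143), top ~(366,167)) and the blue tray (scene (263,295), top (251,174)). Possible confusions: orange cartons at top (311,155) and (259,228), and the green carton at top (221,240). The white/magenta packs are only in the magazine, so those are my choice. I'll check with a close crop.

```bash
python3 - <<'E'
import cv2,numpy as np
s=cv2.imread("pics/scene0.png");t=cv2.imread("pics/top0.png")
a=cv2.resize(s[95:195,250:350],(600,600),interpolation=cv2.INTER_CUBIC)
b=cv2.resize(t[130:205,335:400],(520,600),interpolation=cv2.INTER_CUBIC)
cv2.imwrite("pics/cs.png",a);cv2.imwrite("pics/ct.png",b)
E
```

```text
(no output)
```

View pics/cs.png

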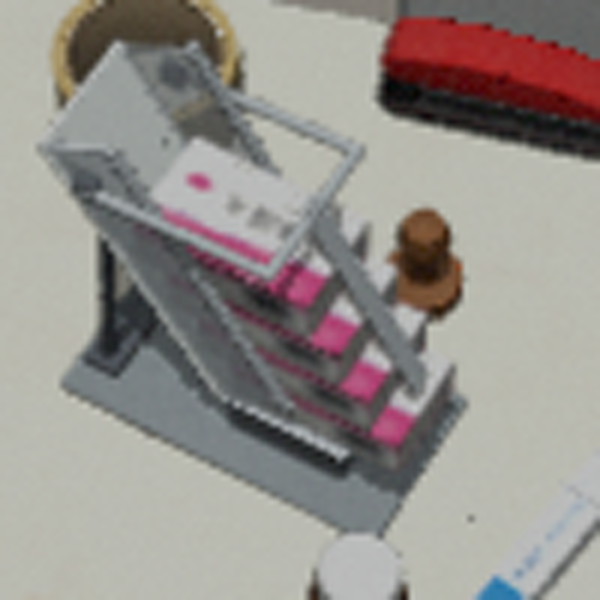

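View pics/ct.png

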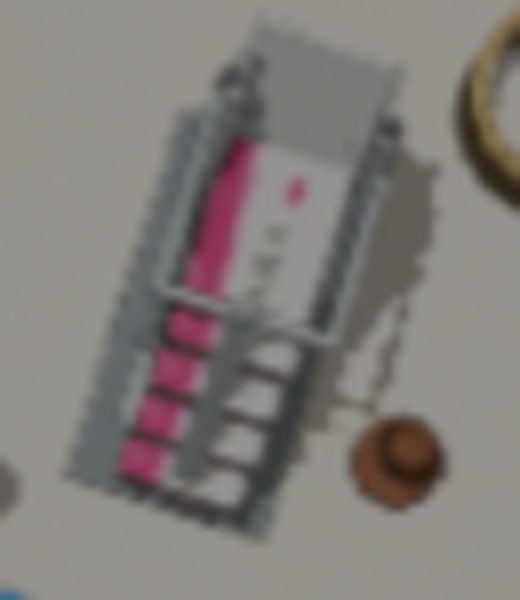

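The crops show four white/magenta packs stacked under the bar. In the top crop the lowest pack's front upper edge runs from (120,470) to (243,503), and in the scene crop its left front upper corner is at ~(403,440). The base plate corners are clear too. The choice is confirmed.

```bash
cat > h.py <<'E'
import cv2,numpy as np
from bench import manip,optics
from scipy.spatial.transform import Rotation as Ro
def ray(n,u,v):
    p=optics.camera_params(n);R=np.array(p['R']);t=np.array(p['t'])
    d=np.array([(u-p['cx'])/p['fx'],(v-p['cy'])/p['fy']]);x=d.copy()
    for _ in range(20): x=d/(1+p['k1']*(x@x))
    w=R.T@np.array([*x,1]);return -R.T@t,w/np.linalg.norm(w)
def onz(n,u,v,z):
    o,w=ray(n,u,v);return o+w*(z-o[2])/w[2]
def tri(a,b):
    (o1,w1),(o2,w2)=ray('scene',*a),ray('top',*b)
    s=np.linalg.lstsq(np.c_[w1,-w2],o2-o1,rcond=None)[0]
    p,q=o1+w1*s[0],o2+w2*s[1];return (p+q)/2,np.linalg.norm(p-q)
def proj(n,X):
    p=optics.camera_params(n);c=np.array(p['R'])@X+p['t'];x=c[:2]/c[2]
    x=x*(1+p['k1']*(x@x));return x*p['fx']+[p['cx'],p['cy']]
def blue(n,img):
    h=cv2.cvtColor(img,cv2.COLOR_BGR2HSV);m=cv2.inRange(h,(105,150,60),(125,255,255))
    c=max(cv2.findContours(m,0,1)[0],key=cv2.contourArea);return c
E
python3 - <<'E'
from h import *
np.set_printoptions(precision=1,suppress=True)
S=lambda u,v:((u+.5)/6-.5+250,(v+.5)/6-.5+95)
T=lambda u,v:((u+.5)/8-.5+335,(v+.5)/8-.5+130)
print("plate FL,FR,BL top", [onz('top',*T(*q),4) for q in((65,475),(262,540),(185,110))])
print("plate FL,FR,BL scene",[onz('scene',*S(*q),4) for q in((372,537),(466,403),(63,385))])
print("pack1 front top L,R (top)",[onz('top',*T(*q),66) for q in((119,474),(243,506))])
print("pack1 top R,L(scene)",[onz('scene',*S(*q),66) for q in((455,365),(403,442))])
print("bridge ends (z173)",[onz('top',*T(*q),173) for q in((163,290),(335,340))],[onz('scene',*S(*q),173) for q in((272,272),(362,152))])
print("barfoot",tri(S(418,388),T(190,480)))
for n in('scene','top'):
    c=blue(n,cv2.imread(f'pics/{n}0.png'));r=cv2.minAreaRect(c);q=cv2.approxPolyDP(cv2.convexHull(c),6,True)[:,0]
    print(n,cv2.contourArea(c),[onz(n,*k,28) for k in q.astype(float)])
# thermometer / bottle / stamp
print("bottle cap",tri((310,189),(326,188)),"stamp top",tri(S(424,222),T(412,450)))
print("thermo",[onz('top',*k,16) for k in((329,206),(361,218))])
print("pen/calc",[onz('top',*k,15) for k in((337,235),(374,232),(290,224),(326,232))], "green", onz('top',221,240,24),"orange",onz('top',311,155,26),onz('top',259,228,26))
print(manip.sense()['joint_pos'], Ro.from_quat(manip.sense()['ee_rot'],scalar_first=True).as_matrix())
E
```

```text
plate FL,FR,BL top [array([ 604.9, -184.8,    4. ]), array([ 577.4, -271.2,    4. ]), array([ 769.9, -237.6,    4. ])]
plate FL,FR,BL scene [array([ 606.1, -189.8,    4. ]), array([ 578.2, -270.5,    4. ]), array([ 768.8, -237.5,    4. ])]
pack1 front top L,R (top) [array([ 596.1, -203.5,   66. ]), array([ 583.2, -255.8,   66. ])]
pack1 top R,L(scene) [array([ 581.7, -252.1,   66. ]), array([ 596. , -207.5,   66. ])]
bridge ends (z173) [array([ 653.3, -212.1,  173. ]), array([ 634.3, -280.2,  173. ])] [array([ 653.9, -213.3,  173. ]), array([ 631.2, -280.4,  173. ])]
barfoot (array([ 594. , -233. ,   71.5]), np.float64(1.7191618225649454))
scene 5524.5 [array([709.1,  20.9,  28. ]), array([564.2,  37. ,  28. ]), array([589.4, 253.9,  28. ]), array([736.1, 237. ,  28. ])]
top 2459.5 [array([729.7, 236.1,  28. ]), array([707.2,  25. ,  28. ]), array([566.5,  39. ,  28. ]), array([594.9, 251.2,  28. ])]
bottle cap (array([ 593.7, -123.6,  103.2]), np.float64(3.5554788845575915)) stamp top (array([ 610.8, -328.5,   61. ]), np.float64(3.5430160247411133))
thermo [array([ 542.7, -137. ,   16. ]), array([ 502.6, -247.8,   16. ])]
pen/calc [array([ 443. , -165.4,   15. ]), array([ 454.8, -292.9,   15. ]), array([478.6,  -3.5,  15. ]), array([ 452.8, -127.5,   15. ])] green [419.4 231.2  24. ] orange [719.7 -72.2  26. ] [462.5 101.7  26. ]
[ 1.1  0.4  1.3 -0.   1.5 -0.2] [[-1.   0.3 -0. ]
 [ 0.3  1.  -0. ]
 [ 0.  -0.  -1. ]]
```

```bash
python3 -m inch '[[-0.028,-0.028,-0.0105,0],[-0.028,-0.028,-0.0105,0],[-0.028,-0.028,-0.0105,0],[-0.028,-0.028,-0.0105,0],[-0.028,-0.028,-0.0105,0],[-0.028,-0.028,-0.0105,0],[-0.028,-0.028,-0.0105,0],[-0.028,-0.028,-0.0105,0],[-0.028,-0.028,-0.0105,0],[-0.028,-0.028,-0.0105,0],[-0.028,-0.028,-0.0105,0],[-0.028,-0.028,-0.0105,0],[-0.028,-0.028,-0.0105,0],[-0.028,-0.028,-0.0105,0],[-0.028,-0.028,-0.0105,0],[-0.028,-0.028,-0.0105,0],[-0.028,-0.028,-0.0105,0],[-0.028,-0.028,-0.0105,0],[-0.028,-0.028,-0.0105,0]]'
```

```text
time_s: 1.68
tool_pos: [517.2, -129.5, 431.0]
ee_rot: [-0.0, 0.138, 0.99, 0.0]
contact_force: [1.0, 1.1, -0.3]
grip_width: 85.5
gripper_force: 0.0
```

```bash
python3 -m inch '[[-0.04,0,0,0],[-0.04,0,0,0],[-0.04,0,0,0],[-0.04,0,0,0],[-0.04,0,0,0],[-0.04,0,0,0],[-0.04,0,0,0]]'; python3 -c "
from bench import manip;print(manip.sense()['joint_pos'])"
```

```text
time_s: 2.27
tool_pos: [714.6, -185.4, 374.9]
ee_rot: [0.024, 0.137, 0.99, -0.002]
contact_force: [0.1, 0.1, 0.5]
grip_width: 85.6
gripper_force: 0.0
[-0.41671553  0.75449062  0.22331452  0.00988111  2.1165288  -1.70639704]
```

```bash
python3 -m inch '[[-0.04,0,0,0],[-0.04,0,0,0],[-0.04,0,0,0],[-0.04,0,0,0],[-0.04,0,0,0]]'; python3 -m inch '[[0.04,0,0,0],[0.04,0,0,0]]'; python3 -c "
from bench import manip;print(manip.sense()['joint_pos'])"
```

```text
time_s: 2.68
tool_pos: [777.6, -205.9, 311.1]
ee_rot: [0.071, 0.137, 0.988, -0.008]
contact_force: [-0.4, 0.1, 0.3]
grip_width: 85.7
gripper_force: 0.0
time_s: 2.85
tool_pos: [722.5, -191.1, 298.7]
ee_rot: [0.069, 0.137, 0.988, -0.007]
contact_force: [0.9, -0.6, 1.9]
grip_width: 85.3
gripper_force: 0.0
[-0.42501783  0.67712588  0.59420711  0.02480686  1.7339653  -1.71392522]
```

```bash
python3 -m inch '[[0,-0.03,-0.025,0],[0,-0.03,-0.025,0],[-0.04,0,0,0],[-0.04,0,0,0],[-0.04,0,0,0],[-0.04,0,0,0],[-0.04,0,0,0],[-0.04,0,0,0],[-0.04,0,0,0],[-0.04,0,0,0],[-0.04,0,0,0],[-0.04,0,0,0]]'; python3 -c "
from h import *
s=manip.sense();print(s['joint_pos'],Ro.from_quat(s['ee_rot'],scalar_first=True).as_matrix().round(3))"
```

```text
time_s: 3.85
tool_pos: [824.9, -268.9, 293.1]
ee_rot: [0.164, 0.136, 0.977, -0.025]
contact_force: [-0.2, -0.7, -0.0]
grip_width: 85.1
gripper_force: 0.0
[-0.46812498  0.88268664  0.22313755  0.05778943  1.70714522 -1.74483799] [[-0.909  0.274  0.313]
 [ 0.257  0.962 -0.094]
 [-0.327 -0.005 -0.945]]
```

```bash
python3 -m inch '[[-0.04,0,0,0],[-0.04,0,0,0],[-0.04,0,0,0],[-0.04,0,0,0],[-0.04,0,0,0],[-0.04,0,0,0],[-0.04,0,0,0],[-0.04,0,0,0],[-0.04,0,0,0],[-0.04,0,0,0],[-0.04,0,0,0]]'; python3 -c "
from h import *
s=manip.sense();print(s['joint_pos'],Ro.from_quat(s['ee_rot'],scalar_first=True).as_matrix().round(3))"
```

```text
time_s: 4.77
tool_pos: [887.2, -275.0, 317.0]
ee_rot: [0.286, 0.132, 0.948, -0.046]
contact_force: [-0.1, 0.0, -0.3]
grip_width: 85.4
gripper_force: 0.0
[-0.45082068  0.88956781  0.22227388  0.08441618  1.44852368 -1.72966975] [[-0.802  0.277  0.529]
 [ 0.224  0.961 -0.163]
 [-0.554 -0.012 -0.833]]
```

```bash
cat >> h.py <<'E'
def plan(*pts):
    s=manip.sense();R=Ro.from_quat(s['ee_rot'],scalar_first=True).as_matrix();p=s['tool_pos']
    for q in pts:
        d=R.T@(np.array(q)-p);n=int(np.ceil(np.linalg.norm(d)/40));print(np.round(q,1),'tool shift mm',d.round(1),'rows',n,'each',(d/n).round(1));p=np.array(q)
E
python3 -c "
from h import *
plan((540,-214.5,300),(540,-214.5,133),(603.4,-234.1,33.2))"
```

```text
[ 540.  -214.5  300. ] tool shift mm [ 301.4  -37.9 -179.4] rows 9 each [ 33.5  -4.2 -19.9]
[ 540.  -214.5  133. ] tool shift mm [ 92.5   2.  139. ] rows 5 each [18.5  0.4 27.8]
[ 603.4 -234.1   33.2] tool shift mm [  0.   -0.  119.8] rows 3 each [ 0.  -0.  39.9]
```

```bash
python3 -m inch '[[0.0335,-0.0042,-0.02,0],[0.0335,-0.0042,-0.02,0],[0.0335,-0.0042,-0.02,0],[0.0335,-0.0042,-0.02,0],[0.0335,-0.0042,-0.02,0],[0.0335,-0.0042,-0.02,0],[0.0335,-0.0042,-0.02,0],[0.0335,-0.0042,-0.02,0],[0.0335,-0.0042,-0.02,0],[0.0185,0.0004,0.028,0],[0.0185,0.0004,0.028,0],[0.0185,0.0004,0.028,0],[0,0,0,0]]' 0.88; python3 -c "
from h import *
plan((540,-214.5,133),(603.4,-234.1,33.2))
s=manip.sense();print(s['joint_pos'],Ro.from_quat(s['ee_rot'],scalar_first=True).as_matrix().round(3))"
```

```text
time_s: 5.85
tool_pos: [555.2, -216.8, 196.2]
ee_rot: [0.281, 0.133, 0.95, -0.044]
contact_force: [-1.0, 1.2, -0.5]
grip_width: 75.0
gripper_force: 0.0
[ 540.  -214.5  133. ] tool shift mm [47.2 -1.4 44.7] rows 2 each [23.6 -0.7 22.3]
[ 603.4 -234.1   33.2] tool shift mm [ -1.3  -0.4 119.8] rows 3 each [-0.4 -0.1 39.9]
[-0.65673809  0.29827512  1.67221733  0.32447606  0.65081484 -2.15644903] [[-0.807  0.277  0.521]
 [ 0.228  0.961 -0.158]
 [-0.545 -0.009 -0.839]]
```

```bash
python3 -m inch '[[0.0236,-0.0007,0.0223,0],[0.0236,-0.0007,0.0223,0],[0,0,0.03,0],[0,0,0.03,0],[0,0,0.02,0],[0,0,0,0],[0,0,0,0]]'; python3 -c "
from h import *
plan((603.4,-234.1,33.2))
a=optics.snapshot('scene')[95:195,270:370,::-1];b=optics.snapshot('top')[130:220,320:400,::-1]
f=lambda i,w,h:cv2.resize(i,(w,h),interpolation=cv2.INTER_CUBIC)
cv2.imwrite('pics/g1.png',np.hstack([f(a,450,450),f(b,350,450)]))"
```

```text
time_s: 6.43
tool_pos: [585.8, -229.5, 72.7]
ee_rot: [0.285, 0.132, 0.948, -0.046]
contact_force: [0.4, 0.1, 1.0]
grip_width: 75.2
gripper_force: 0.0
[ 603.4 -234.1   33.2] tool shift mm [ 6.7  0.9 43. ] rows 2 each [ 3.3  0.5 21.5]
```

View pics/g1.png

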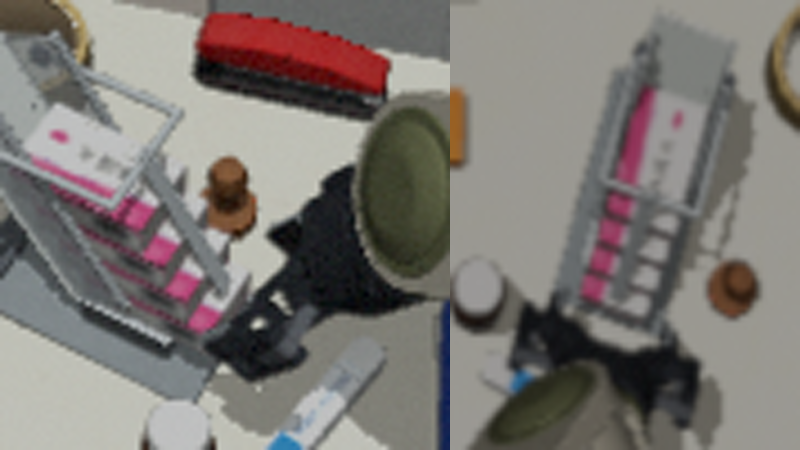

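The picture shows the open fingers straddling the lowest pack's front end: scene panel ~(250,340), top panel ~(520–700,330–400). The bar is clear, and the bottle and stamp are untouched. Moving in and gripping.

```bash
python3 -m inch '[[0.0033,0.0005,0.0215,0],[0.0034,0.0004,0.0215,0],[0,0,0,0]]'; python3 -c "
from h import *
plan((603.4,-234.1,33.2))"; python3 -m inch '[[0,0,0,0],[0,0,0,0],[0,0,0,0],[0,0,0,0],[0,0,0,0],[0,0,0,0]]' 0.4 35
```

```text
time_s: 6.78
tool_pos: [602.6, -233.8, 31.2]
ee_rot: [0.284, 0.132, 0.949, -0.046]
contact_force: [-1.3, 0.6, -1.1]
grip_width: 74.7
gripper_force: 0.0
[ 603.4 -234.1   33.2] tool shift mm [-1.8 -0.1 -1.2] rows 1 each [-1.8 -0.1 -1.2]
time_s: 7.28
tool_pos: [602.6, -234.0, 34.0]
ee_rot: [0.286, 0.132, 0.948, -0.046]
contact_force: [-2.9, 1.0, 8.0]
grip_width: 52.5
gripper_force: 37.6
```

```bash
python3 -m inch '[[0.0104,0.0002,-0.0069,0],[0.0104,0.0002,-0.0069,0],[0.0104,0.0002,-0.0069,0],[0.0104,0.0002,-0.0069,0]]';python3 -m inch '[[0.0104,0.0002,-0.0069,0],[0.0104,0.0002,-0.0069,0],[0.0104,0.0002,-0.0069,0],[0.0104,0.0002,-0.0069,0],[0.0104,0.0002,-0.0069,0],[0,0,0,0],[0,0,0,0],[0,0,0,0]]'; python3 -c "
from h import *
a=optics.snapshot('scene')[95:195,270:370,::-1];b=optics.snapshot('top')[130:220,320:400,::-1]
f=lambda i,w,h:cv2.resize(i,(w,h),interpolation=cv2.INTER_CUBIC)
cv2.imwrite('pics/g2.png',np.hstack([f(a,450,450),f(b,350,450)]))"
```

```text
time_s: 7.62
tool_pos: [554.9, -219.8, 33.9]
ee_rot: [0.286, 0.132, 0.948, -0.047]
contact_force: [1.9, -0.7, 1.7]
grip_width: 52.3
gripper_force: 37.2
time_s: 8.28
tool_pos: [505.4, -200.7, 46.2]
ee_rot: [0.273, 0.135, 0.951, -0.047]
contact_force: [-0.4, -0.3, -1.3]
grip_width: 52.7
gripper_force: 37.1
```

View pics/g2.png

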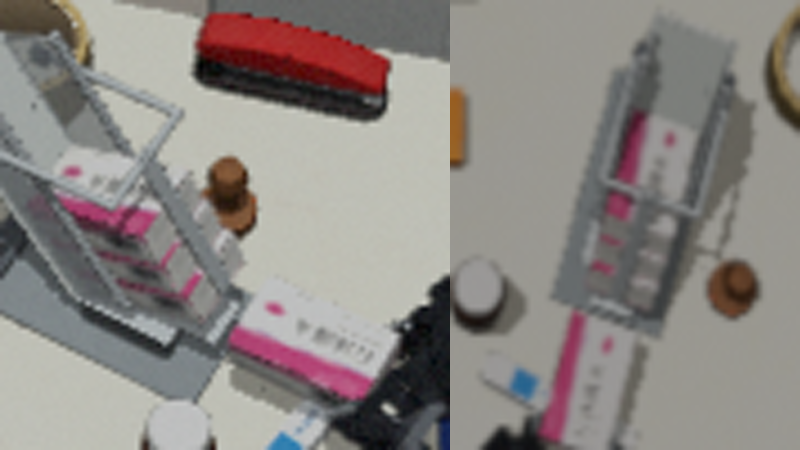

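The first pack is drawn clear in level position (scene panel ~(315,345)), and the other three have dropped in the magazine. My fingertips hang ~12 mm below the pack's underside. I'll rest the pack on the tray's near-left rim corner, regrip it higher, and then lay it on the floor.

```bash
python3 -c "
from h import *
s=manip.sense();print(s['joint_pos'].round(2),Ro.from_quat(s['ee_rot'],scalar_first=True).as_matrix().round(3))
plan((512,-200,140),(570,251,130),(570,251,40),(570,251,23))"
```

```text
[-0.69  0.49  1.98  0.97  0.24 -2.88] [[-0.815  0.282  0.506]
 [ 0.231  0.959 -0.162]
 [-0.531 -0.015 -0.847]]
[ 512 -200  140] tool shift mm [-55.2   1.1 -76.5] rows 3 each [-18.4   0.4 -25.5]
[570 251 130] tool shift mm [ 62.4 449.1 -35.4] rows 12 each [ 5.2 37.4 -3. ]
[570 251  40] tool shift mm [47.8  1.4 76.2] rows 3 each [15.9  0.5 25.4]
[570 251  23] tool shift mm [ 9.   0.3 14.4] rows 1 each [ 9.   0.3 14.4]
```

```bash
python3 -m inch '[[-0.0184,0.0004,-0.0255,0],[-0.0184,0.0004,-0.0255,0],[-0.0184,0.0004,-0.0255,0],[0.005,0.03,-0.003,0],[0.005,0.03,-0.003,0],[0.005,0.03,-0.003,0]]'; python3 -c "
from h import *
s=manip.sense();print(s['joint_pos'].round(2),Ro.from_quat(s['ee_rot'],scalar_first=True).as_matrix().round(3))
plan((570,251,130),(570,251,40),(570,251,23))"
```

```text
time_s: 8.88
tool_pos: [520.5, -107.1, 124.2]
ee_rot: [0.275, 0.134, 0.951, -0.045]
contact_force: [0.3, -0.0, -0.3]
grip_width: 52.6
gripper_force: 37.2
[-0.47  0.31  1.93  0.27  0.35 -1.99] [[-0.812  0.28   0.512]
 [ 0.231  0.96  -0.159]
 [-0.536 -0.011 -0.844]]
[570 251 130] tool shift mm [ 39.3 357.6 -36.5] rows 10 each [ 3.9 35.8 -3.6]
[570 251  40] tool shift mm [48.2  1.  76. ] rows 3 each [16.1  0.3 25.3]
[570 251  23] tool shift mm [ 9.1  0.2 14.4] rows 1 each [ 9.1  0.2 14.4]
```

```bash
python3 -m inch '[[0.0039,0.0358,-0.0036,0],[0.0039,0.0358,-0.0036,0],[0.0039,0.0358,-0.0036,0],[0.0039,0.0358,-0.0036,0],[0.0039,0.0358,-0.0036,0],[0.0039,0.0358,-0.0036,0],[0.0039,0.0358,-0.0036,0],[0.0039,0.0358,-0.0036,0],[0.0039,0.0358,-0.0036,0],[0.0039,0.0358,-0.0036,0],[0.016,0.0003,0.0253,0],[0.016,0.0003,0.0253,0],[0.011,0,0.0175,0],[0,0,0,0],[0,0,0,0]]'; python3 -c "
from h import *
s=manip.sense();print(s['joint_pos'].round(2),Ro.from_quat(s['ee_rot'],scalar_first=True).as_matrix().round(3))
plan((570,251,40),(570,251,23))"
```

```text
time_s: 10.13
tool_pos: [567.3, 231.6, 47.6]
ee_rot: [0.273, 0.134, 0.952, -0.045]
contact_force: [0.4, 0.7, 0.1]
grip_width: 52.2
gripper_force: 37.1
[ 0.33  0.6   1.68 -0.72  0.5  -0.39] [[-0.816  0.279  0.507]
 [ 0.23   0.96  -0.158]
 [-0.531 -0.012 -0.847]]
[570 251  40] tool shift mm [ 6.3 19.5  4.8] rows 1 each [ 6.3 19.5  4.8]
[570 251  23] tool shift mm [ 9.   0.2 14.4] rows 1 each [ 9.   0.2 14.4]
```

```bash
python3 -m inch '[[0.003,0.01,0.0024,0],[0.0033,0.0095,0.0024,0],[0.003,0,0.0045,0],[0.003,0,0.0045,0],[0,0,0,0],[0,0,0,0]]'; python3 -m inch '[[0.001,0,0.0018,0],[0.001,0,0.0018,0],[0,0,0,0]]';python3 -c "
from h import *
a=optics.snapshot('scene')[220:350,210:340,::-1];b=optics.snapshot('top')[140:230,205:295,::-1]
f=lambda i,w,h:cv2.resize(i,(w,h),interpolation=cv2.INTER_CUBIC)
cv2.imwrite('pics/g3.png',np.hstack([f(a,400,400),f(b,400,400)]))"
```

```text
time_s: 10.63
tool_pos: [569.6, 250.8, 29.7]
ee_rot: [0.273, 0.134, 0.952, -0.044]
contact_force: [-0.7, 0.7, -0.6]
grip_width: 52.3
gripper_force: 37.1
time_s: 10.88
tool_pos: [569.9, 250.6, 25.5]
ee_rot: [0.273, 0.134, 0.952, -0.044]
contact_force: [0.3, 0.1, -0.6]
grip_width: 52.2
gripper_force: 37.1
```

View pics/g3.png

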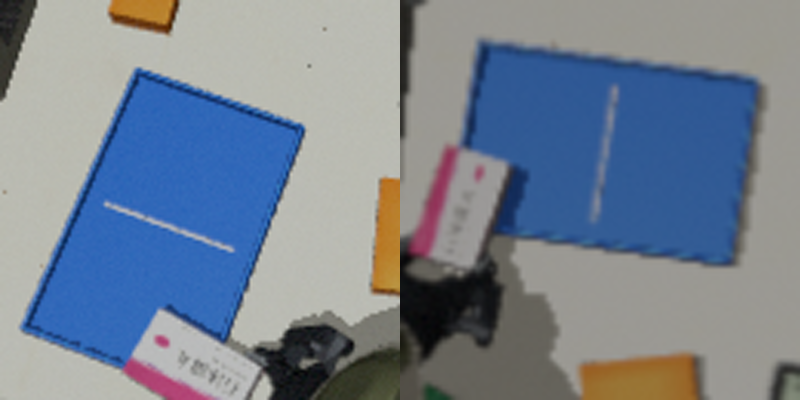

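The pack sits over the near-left rim corner, with its far part over the tray and the fingers outside the walls (scene crop (195,360), top crop (462,208)). I'll lower it to contact and regrip.

```bash
python3 -m inch '[[0.0005,-0.003,0.001,0],[0.0006,0,0.001,0],[0,0,0,0]]'; python3 -m inch '[[0.0006,0,0.001,0],[0.0006,0,0.001,0],[0,0,0,0]]'
```

```text
time_s: 11.23
tool_pos: [569.2, 247.7, 23.5]
ee_rot: [0.274, 0.134, 0.951, -0.044]
contact_force: [-1.0, -0.2, 0.6]
grip_width: 52.3
gripper_force: 37.4
time_s: 11.48
tool_pos: [569.5, 248.0, 21.7]
ee_rot: [0.274, 0.134, 0.951, -0.044]
contact_force: [-2.6, -1.1, 4.2]
grip_width: 52.6
gripper_force: 37.7
```

```bash
python3 -m inch '[[0,0,0,0],[0,0,0,0],[0,0,0,0]]' 0.78; python3 -m inch '[[-0.0027,0,-0.0072,0],[-0.0026,0,-0.0072,0],[0,0,0,0],[0,0,0,0]]';  python3 -c "
from h import *
plan((566.5,248.8,36.5))
a=optics.snapshot('scene')[270:370,220:320,::-1];b=optics.snapshot('top')[150:220,195:265,::-1]
f=lambda i,w,h:cv2.resize(i,(w,h),interpolation=cv2.INTER_CUBIC)
cv2.imwrite('pics/g4.png',np.hstack([f(a,400,400),f(b,400,400)]))"
```

```text
time_s: 11.73
tool_pos: [569.2, 247.9, 21.0]
ee_rot: [0.273, 0.134, 0.952, -0.044]
contact_force: [-0.2, -0.5, 0.2]
grip_width: 66.6
gripper_force: 0.0
time_s: 12.07
tool_pos: [566.5, 249.2, 37.1]
ee_rot: [0.274, 0.134, 0.951, -0.044]
contact_force: [0.1, -0.3, -0.5]
grip_width: 66.7
gripper_force: 0.0
[566.5 248.8  36.5] tool shift mm [ 0.2 -0.3  0.6] rows 1 each [ 0.2 -0.3  0.6]
```

View pics/g4.png

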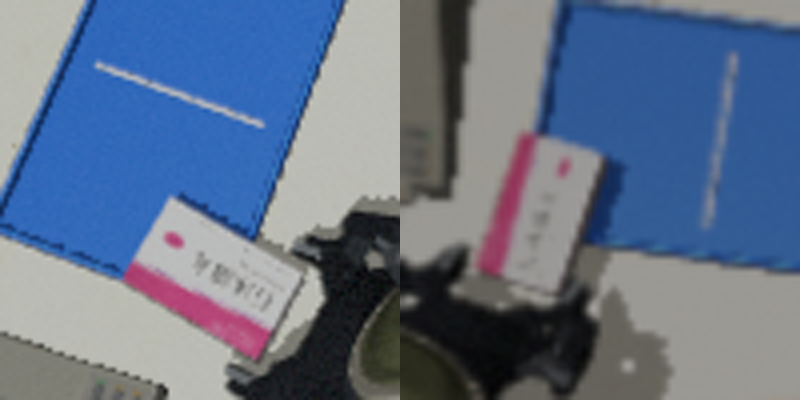

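The pack rests level on the rim corner (scene crop (215,275), top crop (540,205)), fingers free around its near end. I'll regrip it higher now.

```bash
python3 -m inch '[[0,0,0,0],[0,0,0,0],[0,0,0,0],[0,0,0,0]]' 0.4 35; python3 -m inch '[[-0.008,0,-0.0127,0],[-0.008,0,-0.0127,0],[0,0,0,-0.085],[0,0,0,-0.085],[0,0,0,0],[0,0,0,0]]'; python3 -c "
from h import *
s=manip.sense();print(Ro.from_quat(s['ee_rot'],scalar_first=True).as_matrix().round(3))
plan((622.5,189.8,66),(622.5,189.8,35),(622.5,189.8,28))"
```

```text
time_s: 12.5
tool_pos: [566.3, 248.9, 36.2]
ee_rot: [0.274, 0.134, 0.951, -0.044]
contact_force: [-0.8, -0.6, 1.7]
grip_width: 52.0
gripper_force: 40.5
time_s: 13.0
tool_pos: [566.2, 249.2, 65.9]
ee_rot: [0.269, 0.054, 0.959, -0.067]
contact_force: [0.3, -0.6, -0.8]
grip_width: 51.9
gripper_force: 40.3
[[-0.85   0.139  0.508]
 [ 0.067  0.985 -0.157]
 [-0.523 -0.1   -0.847]]
[622.5 189.8  66. ] tool shift mm [-51.9 -50.7  37.9] rows 3 each [-17.3 -16.9  12.6]
[622.5 189.8  35. ] tool shift mm [16.2  3.1 26.2] rows 1 each [16.2  3.1 26.2]
[622.5 189.8  28. ] tool shift mm [3.7 0.7 5.9] rows 1 each [3.7 0.7 5.9]
```

```bash
python3 -m inch '[[-0.0173,-0.0169,0.0126,0],[-0.0173,-0.0169,0.0126,0],[-0.0173,-0.0169,0.0126,0],[0.0055,0.001,0.009,0],[0.0055,0.001,0.009,0],[0.0055,0.001,0.009,0],[0,0,0,0],[0,0,0,0]]'; python3 -m inch '[[0.0013,0.0002,0.002,0],[0.0013,0.0002,0.002,0],[0,0,0,0]]'
```

```text
time_s: 13.67
tool_pos: [622.7, 189.7, 34.1]
ee_rot: [0.268, 0.053, 0.96, -0.067]
contact_force: [-0.6, 0.2, 0.5]
grip_width: 51.9
gripper_force: 40.3
time_s: 13.92
tool_pos: [622.7, 189.8, 29.9]
ee_rot: [0.269, 0.053, 0.959, -0.067]
contact_force: [0.3, -0.1, -0.3]
grip_width: 51.6
gripper_force: 40.3
```

```bash
python3 -m inch '[[0.0006,0.0001,0.001,0],[0.0006,0.0001,0.001,0],[0,0,0,0]]'
```

```text
time_s: 14.17
tool_pos: [622.8, 189.7, 27.5]
ee_rot: [0.269, 0.053, 0.959, -0.067]
contact_force: [0.4, 0.0, 0.2]
grip_width: 51.7
gripper_force: 40.3
```

```bash
python3 -m inch '[[0.0006,0.0001,0.001,0],[0.0006,0.0001,0.001,0],[0,0,0,0]]'; python3 -m inch '[[0.0006,0.0001,0.001,0],[0,0,0,0]]'
```

```text
time_s: 14.42
tool_pos: [623.6, 189.9, 26.5]
ee_rot: [0.27, 0.053, 0.959, -0.067]
contact_force: [-1.3, -0.8, 5.6]
grip_width: 52.3
gripper_force: 41.0
time_s: 14.58
tool_pos: [624.3, 190.0, 26.4]
ee_rot: [0.271, 0.053, 0.959, -0.066]
contact_force: [-3.4, -0.8, 11.6]
grip_width: 51.6
gripper_force: 41.5
```

```bash
python3 -m inch '[[-0.0008,0,-0.0013,0],[0,0,0,0]]'; python3 -m inch '[[0,0,0,0],[0,0,0,0],[0,0,0,0]]' 0.78; python3 -m inch '[[0,0,-0.02,0],[0,0,-0.03,0],[0,0,-0.03,0],[0,0,-0.03,0],[0,0,0,0.085],[0,0,0,0.085],[0,0,0,0]]'; python3 -c "
from h import *
s=manip.sense();print(Ro.from_quat(s['ee_rot'],scalar_first=True).as_matrix().round(3),s['joint_pos'].round(2))
a=optics.snapshot('top')[:,:,::-1];cv2.imwrite('pics/t5raw.png',a)
b=optics.snapshot('scene')[:,:,::-1];cv2.imwrite('pics/s5raw.png',b)
f=lambda i,w,h:cv2.resize(i,(w,h),interpolation=cv2.INTER_CUBIC)
cv2.imwrite('pics/g5.png',np.vstack([np.hstack([f(b[95:195,240:340],400,300),f(a[130:205,320:420],400,300)]),np.hstack([f(b[235:355,200:360],400,300),f(a[140:215,205:305],400,300)])]))"
```

```text
time_s: 14.75
tool_pos: [623.5, 190.0, 26.5]
ee_rot: [0.27, 0.053, 0.959, -0.067]
contact_force: [-1.3, -0.0, 7.7]
grip_width: 51.5
gripper_force: 41.0
time_s: 15.0
tool_pos: [622.6, 189.7, 25.1]
ee_rot: [0.268, 0.053, 0.96, -0.067]
contact_force: [-0.8, 0.1, -0.7]
grip_width: 66.4
gripper_force: 0.0
time_s: 15.58
tool_pos: [566.6, 207.2, 118.9]
ee_rot: [0.274, 0.135, 0.951, -0.044]
contact_force: [0.4, -0.3, -0.2]
grip_width: 66.6
gripper_force: 0.0
[[-0.814  0.281  0.509]
 [ 0.233  0.96  -0.157]
 [-0.532 -0.009 -0.846]] [ 0.28  0.47  1.66 -0.54  0.6  -0.62]
```

View pics/g5.png

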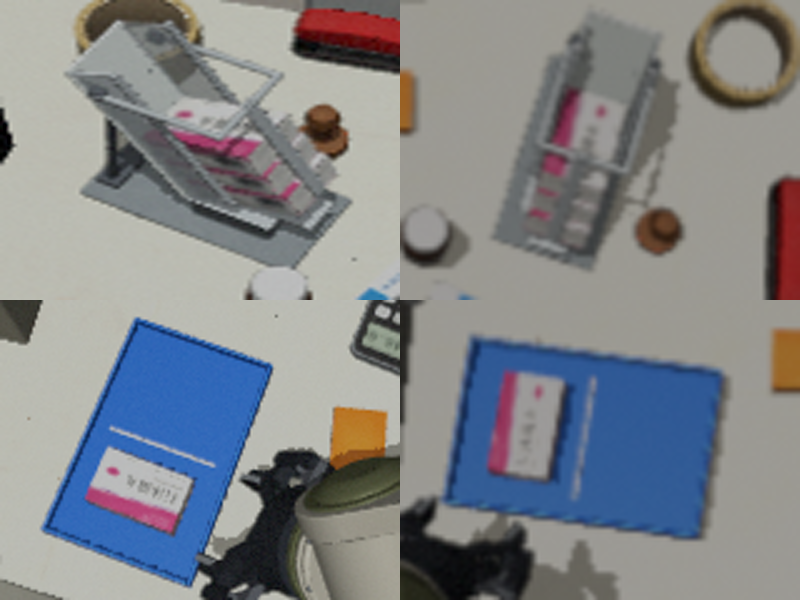

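Pack 1 lies flat and square left of the tray's line (scene crop (140,490), top crop (527,425)). The stack's fronts look different from the initial picture, so I'll compare pink and white blobs before and after numerically.

```bash
python3 -c "
from h import *
def blobs(f,box):
    u0,v0,u1,v1=box;i=cv2.imread(f)[v0:v1,u0:u1];i=cv2.resize(i,None,fx=4,fy=4,interpolation=cv2.INTER_CUBIC);h=cv2.cvtColor(i,cv2.COLOR_BGR2HSV)
    for nm,m in (('pink',cv2.inRange(h,(150,70,90),(178,255,255))),('white',cv2.inRange(h,(0,0,200),(180,40,255)))):
        n,l,s,c=cv2.connectedComponentsWithStats(m)
        print(f,nm,[tuple((np.array([s[k,0],s[k,1],s[k,0]+s[k,2],s[k,1]+s[k,3]])/4+[u0,v0,u0,v0]).round(1).tolist())+(s[k,4]//16,) for k in range(1,n) if s[k,4]>60])
T=(345,160,375,200);S=(285,120,332,180)
for f in('top0','t5raw'): blobs('pics/%s.png'%f,T)
for f in('scene0','s5raw'): blobs('pics/%s.png'%f,S)
# column luminance along magazine midlines (offset +-16 from axis), predicted mag x at z=66
for f,n in(('top0','top'),('t5raw','top')):
    i=cv2.imread('pics/%s.png'%f)
    for off in(17,-15):
        print(f,off,[(x,i[tuple(np.round(proj('top',np.array([631.6,-242.7,66])+x*np.array([.956,-.292,0])+off*np.array([.292,.956,0]))).astype(int)[::-1])].tolist()) for x in range(-60,-12,4)])
"
```

```text
pics/top0.png pink [(357.8, 160.0, 364.2, 167.2, np.int32(34)), (356.0, 168.5, 362.2, 173.8, np.int32(24)), (354.0, 173.5, 360.2, 179.5, np.int32(27)), (352.0, 179.0, 358.2, 185.5, np.int32(26)), (350.0, 184.8, 356.0, 190.5, np.int32(25))]
pics/top0.png white []
pics/t5raw.png pink [(358.0, 160.0, 363.5, 167.0, np.int32(26)), (355.5, 168.2, 361.5, 174.2, np.int32(26)), (354.8, 177.0, 359.0, 179.0, np.int32(4)), (352.5, 182.2, 357.5, 185.0, np.int32(8))]
pics/t5raw.png white []
pics/scene0.png pink [(285.0, 133.2, 295.2, 139.0, np.int32(21)), (285.0, 137.8, 304.8, 147.0, np.int32(65)), (300.5, 147.0, 310.0, 154.5, np.int32(40)), (293.2, 153.2, 303.0, 158.8, np.int32(11)), (306.2, 154.8, 314.8, 162.5, np.int32(40)), (299.0, 161.2, 305.2, 165.0, np.int32(7)), (311.2, 162.5, 319.5, 170.0, np.int32(38))]
pics/scene0.png white []
pics/s5raw.png pink [(285.0, 132.2, 287.8, 134.2, np.int32(5)), (285.0, 139.0, 305.0, 148.5, np.int32(89)), (303.8, 149.2, 309.5, 155.2, np.int32(9)), (295.8, 151.8, 301.0, 153.5, np.int32(4)), (302.0, 155.8, 314.8, 161.8, np.int32(20))]
pics/s5raw.png white []
to
[... 433 characters left out ...]
5, 147]), (-32, [137, 138, 140]), (-28, [95, 94, 101]), (-24, [95, 96, 99]), (-20, [145, 146, 148]), (-16, [140, 142, 143])]
t5raw 17 [(-60, [147, 153, 154]), (-56, [140, 146, 147]), (-52, [97, 98, 96]), (-48, [133, 133, 130]), (-44, [123, 123, 120]), (-40, [99, 99, 101]), (-36, [101, 103, 106]), (-32, [103, 107, 109]), (-28, [97, 100, 105]), (-24, [93, 89, 111]), (-20, [87, 64, 131]), (-16, [97, 93, 115])]
t5raw -15 [(-60, [148, 153, 155]), (-56, [140, 146, 147]), (-52, [93, 92, 88]), (-48, [93, 92, 89]), (-44, [113, 113, 111]), (-40, [78, 78, 81]), (-36, [106, 108, 111]), (-32, [102, 106, 107]), (-28, [101, 105, 107]), (-24, [118, 120, 124]), (-20, [117, 117, 125]), (-16, [105, 108, 111])]
```

```bash
python3 -c "
from h import *
a=cv2.imread('pics/s5raw.png')[105:165,272:332];b=cv2.imread('pics/t5raw.png')[150:200,340:380]
f=lambda i,w,h:cv2.convertScaleAbs(cv2.resize(i,(w,h),interpolation=cv2.INTER_CUBIC),alpha=1.3)
a=f(a,440,440);b=f(b,352,440)
cv2.imwrite('pics/g6.png',np.hstack([a,b]))"
```

```text
(no output)
```

View pics/g6.png

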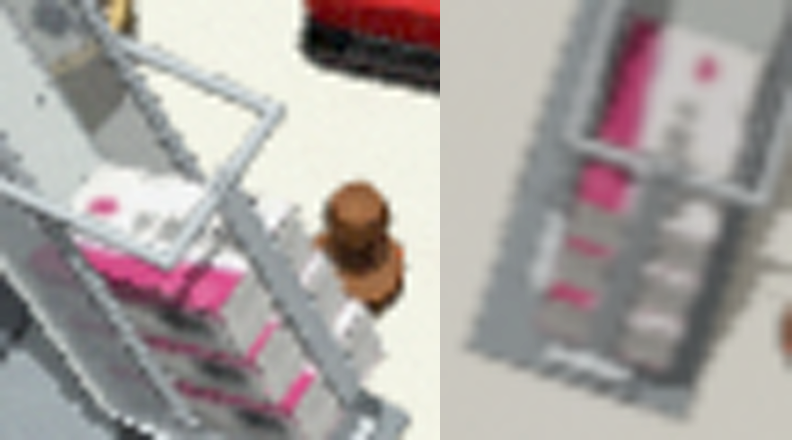

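The magnified view shows the three packs stuck nose-up: front faces are tilted against the bar, and the lowest front is at scene panel ~(300,405) and top panel ~(560,320) and (650,345). They haven't settled level. I'll measure how far off they are.

```bash
python3 -c "
from h import *
np.set_printoptions(precision=1,suppress=True)
S=lambda x,y:(272+(x+.5)/7.333-.5,105+(y+.5)/7.333-.5)
T=lambda x,y:(340+(x-440+.5)/8.8-.5,150+(y+.5)/8.8-.5)
O=np.array([631.6,-242.7,0]);M=np.array([[.956,-.292,0],[.292,.956,0],[0,0,1]])
def t(n,s,q):
    p,e=tri(S(*s),T(*q));print(n,M@(p-O),'gap',round(e,1))
t('low TL',(284,417),(549,305)); t('low TR',(382,334),(684,320))
t('mid TL',(250,362),(567,250)); t('top TL',(218,315),(582,205))
t('mid TR',(352,288),(700,262))
# edges predicted for level pack at bottom
for z in(40,66):
  for y in(26.5,-26.5):
    X=O+np.array([-44,y,z])@M; a=proj('scene',X);b=proj('top',X);print('pred z',z,y,((a-[272,105])+.5)*7.333,((b-[340,150])+.5)*8.8+[440,0])
"
```

```text
low TL [-29.   25.2  89.4] gap 6.3
low TR [-28.1 -27.9  78.9] gap 16.2
mid TL [-13.5  25.4 115.4] gap 3.0
top TL [ -0.5  25.7 136.3] gap 1.9
mid TR [-12.5 -26.3 101.9] gap 22.3
pred z 40 26.5 [325.9 508.8] [524.7 353.1]
pred z 40 -26.5 [394.6 402.8] [654.7 394.3]
pred z 66 26.5 [326.7 473.7] [530.2 342.9]
pred z 66 -26.5 [396.8 366.3] [662.2 384.8]
```

```bash
python3 -m inch '[[-0.009,-0.036,-0.014,0],[-0.009,-0.036,-0.014,0],[-0.009,-0.036,-0.014,0],[0,-0.04,0,0],[0,-0.04,0,0],[0,-0.04,0,0],[0,-0.04,0,0],[0,-0.04,0,0],[0,-0.04,0,0],[0,-0.04,0,0],[0,0,0,0],[0,0,0,0]]' 0.88; python3 -c "
from h import *
s=manip.sense();print(Ro.from_quat(s['ee_rot'],scalar_first=True).as_matrix().round(3),s['joint_pos'].round(2))
plan((552.7,-218.4,153),(608.7,-235.7,60))"
```

```text
time_s: 16.68
tool_pos: [465.4, -146.2, 171.7]
ee_rot: [0.271, 0.136, 0.952, -0.045]
contact_force: [-0.0, 0.6, 0.4]
grip_width: 75.0
gripper_force: 0.0
[[-0.816  0.282  0.505]
 [ 0.234  0.959 -0.158]
 [-0.529 -0.011 -0.849]] [-0.65  0.16  1.96  0.36  0.52 -2.2 ]
[ 552.7 -218.4  153. ] tool shift mm [-78.2 -44.4  71.4] rows 3 each [-26.1 -14.8  23.8]
[ 608.7 -235.7   60. ] tool shift mm [ -0.5   0.2 109.9] rows 3 each [-0.2  0.1 36.6]
```

```bash
python3 -m inch '[[-0.026,-0.0148,0.0238,0],[-0.026,-0.0148,0.0238,0],[-0.026,-0.0148,0.0238,0],[0,0,0.025,0],[0,0,0.025,0],[0,0,0.025,0],[0,0,0,0],[0,0,0,0]]'; python3 -c "
from h import *
plan((608.7,-235.7,60))"
```

```text
time_s: 17.35
tool_pos: [591.6, -225.4, 88.4]
ee_rot: [0.271, 0.133, 0.953, -0.043]
contact_force: [-0.4, -0.6, -0.2]
grip_width: 75.2
gripper_force: 0.0
[ 608.7 -235.7   60. ] tool shift mm [-1.4 -4.9 34.4] rows 1 each [-1.4 -4.9 34.4]
```

```bash
python3 -m inch '[[-0.0005,-0.0025,0.0115,0],[-0.0005,-0.0024,0.0115,0],[-0.0004,0,0.0115,0],[0,0,0,0]]'; python3 -m inch '[[0,0,0,0],[0,0,0,0],[0,0,0,0],[0,0,0,0],[0,0,0,0]]' 0.4 30;  python3 -c "
from h import *
s=manip.sense();print(s['torque'].round(2));plan((608.7,-235.7,60),(601,-233.3,41))"
```

```text
time_s: 17.68
tool_pos: [609.1, -237.9, 59.6]
ee_rot: [0.271, 0.134, 0.952, -0.043]
contact_force: [-0.8, -0.4, -0.4]
grip_width: 75.2
gripper_force: 0.0
time_s: 18.1
tool_pos: [608.6, -237.4, 61.5]
ee_rot: [0.272, 0.134, 0.952, -0.044]
contact_force: [0.2, 1.9, -0.2]
grip_width: 51.7
gripper_force: 35.7
[0.38 0.19 0.26]
[ 608.7 -235.7   60. ] tool shift mm [1.1 1.7 1. ] rows 1 each [1.1 1.7 1. ]
[ 601.  -233.3   41. ] tool shift mm [16.9  0.4 11.8] rows 1 each [16.9  0.4 11.8]
```

```bash
python3 -m inch '[[0.0034,0.0002,0.0024,0],[0.0034,0.0002,0.0024,0],[0.0034,0.0002,0.0024,0],[0,0,0,0]]'; python3 -m inch '[[0.0034,0,0.0024,0],[0.0034,0,0.0024,0],[0,0,0,0]]'
```

```text
time_s: 18.43
tool_pos: [603.9, -235.9, 49.1]
ee_rot: [0.272, 0.134, 0.952, -0.044]
contact_force: [0.7, 2.9, 2.7]
grip_width: 52.2
gripper_force: 36.0
time_s: 18.68
tool_pos: [600.8, -235.1, 41.3]
ee_rot: [0.272, 0.134, 0.952, -0.044]
contact_force: [2.3, 1.7, 1.5]
grip_width: 52.5
gripper_force: 35.8
```

```bash
python3 -m inch '[[0.001,0,0.0017,0],[0,0,0,0]]'; python3 -m inch '[[0.001,0,0.0017,0],[0,0,0,0]]'; python3 -m inch '[[0.001,0,0.0017,0],[0,0,0,0]]'; python3 -c "
from h import *
for n in('scene','top'): cv2.imwrite('pics/%s7.png'%n,optics.snapshot(n)[:,:,::-1])
"
```

```text
time_s: 18.85
tool_pos: [600.9, -235.1, 39.6]
ee_rot: [0.272, 0.134, 0.952, -0.044]
contact_force: [0.8, 1.5, 2.4]
grip_width: 52.3
gripper_force: 36.1
time_s: 19.02
tool_pos: [601.0, -235.1, 37.8]
ee_rot: [0.272, 0.134, 0.952, -0.044]
contact_force: [-0.0, 1.7, 3.0]
grip_width: 52.6
gripper_force: 36.4
time_s: 19.18
tool_pos: [601.2, -235.2, 35.9]
ee_rot: [0.272, 0.134, 0.952, -0.044]
contact_force: [0.9, 1.5, 3.3]
grip_width: 52.5
gripper_force: 36.6
```

```bash
python3 -m inch '[[0.001,0,0.0017,0],[0,0,0,0]]'; python3 -m inch '[[0.001,0,0.0017,0],[0,0,0,0]]'; python3 -m inch '[[0.001,0,0.0017,0],[0,0,0,0]]'
```

```text
time_s: 19.45
tool_pos: [601.3, -235.2, 34.0]
ee_rot: [0.272, 0.134, 0.952, -0.044]
contact_force: [0.3, 1.7, 3.0]
grip_width: 52.3
gripper_force: 36.7
time_s: 19.62
tool_pos: [601.3, -235.2, 31.9]
ee_rot: [0.272, 0.134, 0.952, -0.044]
contact_force: [-0.0, 2.1, 3.7]
grip_width: 52.1
gripper_force: 36.9
time_s: 19.78
tool_pos: [601.5, -235.3, 30.7]
ee_rot: [0.272, 0.134, 0.952, -0.044]
contact_force: [-2.4, 2.4, 8.1]
grip_width: 52.0
gripper_force: 37.4
```

```bash
python3 -m inch '[[0,0,0,0],[0,0,0,0],[0,0,0,0],[0,0,0,0]]' 0.88; python3 -m inch '[[0,0,-0.03,0],[0,0,-0.03,0],[0,0,-0.03,0],[0,0,-0.03,0],[0,0,0,0]]'; cat > chk.py <<'E'
from h import *
import sys
k=sys.argv[1];T=(345,160,375,200);S=(285,120,332,180)
for n in('scene','top'): cv2.imwrite(f'pics/{n}{k}.png',optics.snapshot(n)[:,:,::-1])
def blobs(f,box):
    u0,v0,u1,v1=box;i=cv2.imread(f)[v0:v1,u0:u1];i=cv2.resize(i,None,fx=4,fy=4,interpolation=cv2.INTER_CUBIC);h=cv2.cvtColor(i,cv2.COLOR_BGR2HSV)
    m=cv2.inRange(h,(150,70,90),(178,255,255));n,l,s,c=cv2.connectedComponentsWithStats(m)
    print(f,[tuple((np.array([s[k,0],s[k,1],s[k,0]+s[k,2],s[k,1]+s[k,3]])/4+[u0,v0,u0,v0]).round(1).tolist())+(int(s[k,4])//16,) for k in range(1,n) if s[k,4]>60])
for q in('0',k):
    blobs(f'pics/top{q}.png',T);blobs(f'pics/scene{q}.png',S)
E
python3 chk.py 8
```

```text
time_s: 20.12
tool_pos: [601.1, -235.3, 29.7]
ee_rot: [0.272, 0.134, 0.952, -0.044]
contact_force: [-0.8, -0.3, -0.2]
grip_width: 75.3
gripper_force: 0.0
time_s: 20.53
tool_pos: [539.9, -216.5, 136.1]
ee_rot: [0.274, 0.134, 0.951, -0.045]
contact_force: [2.0, -0.8, 1.5]
grip_width: 75.4
gripper_force: 0.0
pics/top0.png [(357.8, 160.0, 364.2, 167.2, 34), (356.0, 168.5, 362.2, 173.8, 24), (354.0, 173.5, 360.2, 179.5, 27), (352.0, 179.0, 358.2, 185.5, 26), (350.0, 184.8, 356.0, 190.5, 25)]
pics/scene0.png [(285.0, 133.2, 295.2, 139.0, 21), (285.0, 137.8, 304.8, 147.0, 65), (300.5, 147.0, 310.0, 154.5, 40), (293.2, 153.2, 303.0, 158.8, 11), (306.2, 154.8, 314.8, 162.5, 40), (299.0, 161.2, 305.2, 165.0, 7), (311.2, 162.5, 319.5, 170.0, 38)]
pics/top8.png [(358.5, 160.0, 363.2, 166.8, 21), (353.8, 168.2, 361.0, 180.5, 56), (350.8, 179.8, 358.0, 190.5, 46)]
pics/scene8.png [(287.5, 133.0, 291.2, 135.5, 6), (285.0, 139.5, 310.8, 155.5, 155), (307.8, 155.2, 315.8, 162.8, 37), (312.5, 161.8, 319.5, 168.8, 30)]
```

The stack now lies as it did at the start: the pink ends are back within ~1 px of their first positions. Next I grip the new lowest pack, this time higher.

```bash
python3 -c "
from h import *
plan((552,-217,129),(602,-234,48))"; python3 -m inch '[[0,0,0.03,0],[0,0,0.03,0],[0,0,0.025,0],[0,0,0,0],[0,0,0,0]]'; python3 -c "
from h import *
plan((602,-234,48))"
```

```text
[ 552 -217  129] tool shift mm [-7.4  3.   9. ] rows 1 each [-7.4  3.   9. ]
[ 602 -234   48] tool shift mm [-1.7 -1.5 96.7] rows 3 each [-0.6 -0.5 32.2]
time_s: 21.05
tool_pos: [583.3, -229.4, 57.7]
ee_rot: [0.27, 0.134, 0.952, -0.043]
contact_force: [0.0, -0.4, 0.7]
grip_width: 75.2
gripper_force: 0.0
[ 602 -234   48] tool shift mm [-11.3   0.9  18.4] rows 1 each [-11.3   0.9  18.4]
```

```bash
python3 -m inch '[[-0.0055,0.0005,0.0092,0],[-0.0055,0.0004,0.0092,0],[0,0,0,0]]';python3 -m inch '[[0,0,0,0],[0,0,0,0],[0,0,0,0],[0,0,0,0],[0,0,0,0]]' 0.4 35; python3 -c "
from h import *
s=manip.sense();R=Ro.from_quat(s['ee_rot'],scalar_first=True).as_matrix();p=s['tool_pos'];print(s['joint_pos'].round(2))
plan(p+50*np.array([-.956,.292,0]))"
```

```text
time_s: 21.3
tool_pos: [603.7, -235.0, 50.4]
ee_rot: [0.273, 0.134, 0.952, -0.044]
contact_force: [-0.5, -0.7, -0.5]
grip_width: 75.2
gripper_force: 0.0
time_s: 21.72
tool_pos: [602.1, -234.3, 50.7]
ee_rot: [0.272, 0.134, 0.952, -0.044]
contact_force: [-3.5, 2.2, 6.4]
grip_width: 52.0
gripper_force: 37.4
[-0.62  0.59  1.7   0.5   0.36 -2.34]
[ 554.3 -219.7   50.7] tool shift mm [ 42.4   0.7 -26.5] rows 2 each [ 21.2   0.4 -13.3]
```

```bash
python3 -m inch '[[0.0106,0.0002,-0.0066,0],[0.0106,0.0002,-0.0066,0],[0.0106,0.0002,-0.0066,0],[0.0106,0.0002,-0.0066,0]]'; python3 -m inch '[[0.0106,0.0002,-0.0066,0],[0.0106,0.0002,-0.0066,0]]';  python3 -c "
from h import *
s=manip.sense();p=s['tool_pos'];print(s['joint_pos'].round(2))
plan(np.array([602.1,-234.3,50.7])+95*np.array([-.956,.292,0]))"
```

```text
time_s: 22.05
tool_pos: [554.4, -220.1, 50.6]
ee_rot: [0.273, 0.134, 0.952, -0.044]
contact_force: [2.0, -0.1, 1.4]
grip_width: 52.0
gripper_force: 37.0
time_s: 22.22
tool_pos: [530.1, -212.4, 50.3]
ee_rot: [0.272, 0.134, 0.952, -0.044]
contact_force: [1.0, -0.6, 0.5]
grip_width: 52.0
gripper_force: 37.0
[-0.68  0.51  1.9   0.78  0.28 -2.68]
[ 511.3 -206.6   50.7] tool shift mm [ 16.5   0.4 -10.8] rows 1 each [ 16.5   0.4 -10.8]
```

```bash
python3 -m inch '[[0.0083,0.0002,-0.0054,0],[0.0083,0.0002,-0.0054,0],[0,0,0,0]]';  python3 -c "
from h import *
s=manip.sense();p=s['tool_pos'];print(s['joint_pos'].round(2))"; python3 chk.py 9
```

```text
time_s: 22.47
tool_pos: [510.2, -205.7, 50.1]
ee_rot: [0.271, 0.134, 0.952, -0.043]
contact_force: [-0.2, 0.8, -0.3]
grip_width: 51.8
gripper_force: 37.0
[-0.7   0.49  1.96  0.88  0.27 -2.8 ]
pics/top0.png [(357.8, 160.0, 364.2, 167.2, 34), (356.0, 168.5, 362.2, 173.8, 24), (354.0, 173.5, 360.2, 179.5, 27), (352.0, 179.0, 358.2, 185.5, 26), (350.0, 184.8, 356.0, 190.5, 25)]
pics/scene0.png [(285.0, 133.2, 295.2, 139.0, 21), (285.0, 137.8, 304.8, 147.0, 65), (300.5, 147.0, 310.0, 154.5, 40), (293.2, 153.2, 303.0, 158.8, 11), (306.2, 154.8, 314.8, 162.5, 40), (299.0, 161.2, 305.2, 165.0, 7), (311.2, 162.5, 319.5, 170.0, 38)]
pics/top9.png [(357.2, 160.0, 362.0, 166.2, 11), (351.5, 167.8, 360.0, 185.2, 78), (350.2, 184.8, 356.2, 190.8, 27), (346.8, 190.5, 353.0, 200.0, 35)]
pics/scene9.png [(291.8, 141.0, 295.5, 143.0, 4), (288.8, 147.0, 314.2, 163.0, 145), (311.2, 162.0, 320.0, 169.8, 41), (327.2, 162.5, 331.0, 165.0, 6), (318.5, 167.2, 332.0, 178.2, 74)]
```

Two packs remain, and the lower one's pink blob matches the original bottom position, so they lie level. Carrying pack 2 to the tray now.

```bash
python3 -m inch '[[-0.0184,0.0004,-0.0255,0],[-0.0184,0.0004,-0.0255,0],[-0.0184,0.0004,-0.0255,0],[0,0.03,0,0],[0,0.035,0,0],[0,0.035,0,0],[0,0.035,0,0],[0,0.035,0,0],[0,0.035,0,0],[0,0.035,0,0],[0,0.035,0,0],[0,0,0,-0.085],[0,0,0,-0.085],[0,0,0,0],[0,0,0,0]]';  python3 -c "
from h import *
s=manip.sense();print(Ro.from_quat(s['ee_rot'],scalar_first=True).as_matrix().round(3))
i=cv2.imread('pics/t5raw.png')[140:215,205:290];h=cv2.cvtColor(i,cv2.COLOR_BGR2HSV);g=cv2.inRange(h,(100,120,0),(130,255,255))
m=cv2.morphologyEx(cv2.inRange(i,(95,0,90),(255,255,255))&~g,cv2.MORPH_OPEN,np.ones((5,5)))
for c in cv2.findContours(m,0,1)[0]:
    r=cv2.minAreaRect(c)
    if 200<cv2.contourArea(c)<900:
        q=cv2.boxPoints(r)+[205,140];w=np.array([onz('top',*k,42) for k in q.astype(float)]);print('pack1',w.mean(0).round(1),w[:,:2].round(0).tolist())
plan((613.5,93.8,110),(613.5,93.8,40))"
```

```text
time_s: 23.82
tool_pos: [594.9, 58.5, 135.0]
ee_rot: [0.269, 0.053, 0.96, -0.066]
contact_force: [-0.3, -0.0, -1.0]
grip_width: 51.9
gripper_force: 37.1
[[-0.85   0.137  0.508]
 [ 0.067  0.986 -0.154]
 [-0.522 -0.097 -0.847]]
pack1 [657.5 184.6  42. ] [[617.0, 217.0], [707.0, 203.0], [698.0, 152.0], [608.0, 167.0]]
[613.5  93.8 110. ] tool shift mm [-0.4 39.8 25.2] rows 2 each [-0.2 19.9 12.6]
[613.5  93.8  40. ] tool shift mm [36.6  6.8 59.3] rows 2 each [18.3  3.4 29.6]
```

```bash
python3 -m inch '[[0,0.02,0.0126,0],[0,0.02,0.0126,0],[0.012,0.0023,0.0197,0],[0.012,0.0023,0.0197,0],[0.012,0.0023,0.0197,0],[0,0,0,0],[0,0,0,0]]'; python3 -c "
from h import *
plan((613.5,93.8,33))"
```

```text
time_s: 24.4
tool_pos: [613.1, 93.5, 39.7]
ee_rot: [0.268, 0.053, 0.96, -0.066]
contact_force: [-0.4, -0.3, -0.1]
grip_width: 51.7
gripper_force: 37.1
[613.5  93.8  33. ] tool shift mm [3.2 1.  5.9] rows 1 each [3.2 1.  5.9]
```

```bash
python3 -m inch '[[0.0016,0.0005,0.003,0],[0.0016,0.0005,0.003,0],[0,0,0,0]]'; python3 -m inch '[[0.0011,0.0002,0.0017,0],[0,0,0,0]]'; python3 -m inch '[[0.0006,0.0001,0.001,0],[0,0,0,0]]';python3 -m inch '[[0.0006,0.0001,0.001,0],[0,0,0,0]]'
```

```text
time_s: 24.65
tool_pos: [613.9, 94.1, 34.0]
ee_rot: [0.269, 0.052, 0.959, -0.066]
contact_force: [-0.6, -0.4, -0.6]
grip_width: 51.6
gripper_force: 37.1
time_s: 24.82
tool_pos: [613.6, 94.3, 31.6]
ee_rot: [0.269, 0.052, 0.96, -0.066]
contact_force: [0.5, 0.7, -1.0]
grip_width: 52.2
gripper_force: 37.1
time_s: 24.98
tool_pos: [613.6, 94.3, 30.2]
ee_rot: [0.268, 0.052, 0.96, -0.066]
contact_force: [-0.2, -0.1, -1.1]
grip_width: 51.8
gripper_force: 37.1
time_s: 25.15
tool_pos: [613.6, 94.2, 29.0]
ee_rot: [0.269, 0.052, 0.96, -0.066]
contact_force: [-0.2, 0.2, 0.8]
grip_width: 51.7
gripper_force: 37.3
```

```bash
python3 -m inch '[[0.0006,0.0001,0.001,0],[0,0,0,0]]';python3 -m inch '[[0.0006,0.0001,0.001,0],[0,0,0,0]]';python3 -m inch '[[0.0003,0.0001,0.0005,0],[0,0,0,0]]'
```

```text
time_s: 25.32
tool_pos: [614.2, 94.3, 28.8]
ee_rot: [0.27, 0.052, 0.959, -0.066]
contact_force: [-2.3, 0.1, 5.9]
grip_width: 52.0
gripper_force: 37.9
time_s: 25.48
tool_pos: [614.8, 94.4, 28.7]
ee_rot: [0.271, 0.052, 0.959, -0.065]
contact_force: [-3.9, 0.0, 11.8]
grip_width: 51.7
gripper_force: 38.5
time_s: 25.65
tool_pos: [614.8, 94.4, 28.6]
ee_rot: [0.271, 0.052, 0.959, -0.065]
contact_force: [-7.7, -0.6, 18.4]
grip_width: 52.0
gripper_force: 39.1
```

In contact. I'll relieve the pressure, release, and retreat clear of everything.

```bash
python3 -m inch '[[-0.001,0,-0.0017,0],[0,0,0,0]]'; python3 -m inch '[[0,0,0,0],[0,0,0,0],[0,0,0,0]]' 0.76; python3 -m inch '[[0,0,-0.02,0],[0,0,-0.03,0],[0,0,-0.03,0],[0,0,-0.03,0],[0,0,-0.035,0],[0,0,-0.035,0],[-0.01,0,-0.035,0],[0,0,0,0],[0,0,0,0]]'; python3 chk.py 10; python3 -c "
from h import *
O=np.array([649.7,137.5]);t=np.array([[.993,-.12],[.12,.993]])
i=cv2.imread('pics/top10.png')[140:215,205:300];h=cv2.cvtColor(i,cv2.COLOR_BGR2HSV);g=cv2.inRange(h,(100,120,0),(130,255,255))
m=cv2.morphologyEx(cv2.inRange(i,(95,0,90),(255,255,255))&~g,cv2.MORPH_OPEN,np.ones((5,5)))
for c in cv2.findContours(m,0,1)[0]:
    r=cv2.minAreaRect(c)
    if 200<cv2.contourArea(c)<1000:
        q=cv2.boxPoints(r)+[205,140];w=np.array([onz('top',*k,42)[:2] for k in q.astype(float)]);print('pack local',(t@(w.mean(0)-O)).round(1),((w-O)@t.T).round(0).tolist())
def d(a,b,n):
    e=cv2.absdiff(cv2.imread(a),cv2.imread(b)).max(2);m=cv2.morphologyEx((e>45).astype(np.uint8),cv2.MORPH_OPEN,np.ones((3,3)));k,l,s,c=cv2.connectedComponentsWithStats(m);print(n,[s[j].tolist() for j in range(1,k) if s[j,4]>15])
d('pics/top0.png','pics/top10.png','top');d('pics/scene0.png','pics/scene10.png','scene')
"
```

```text
time_s: 25.82
tool_pos: [614.0, 94.5, 28.8]
ee_rot: [0.269, 0.052, 0.959, -0.066]
contact_force: [-1.6, -0.3, 6.8]
grip_width: 52.0
gripper_force: 37.9
time_s: 26.07
tool_pos: [613.4, 94.4, 27.6]
ee_rot: [0.268, 0.052, 0.96, -0.066]
contact_force: [0.3, -0.6, -0.4]
grip_width: 64.8
gripper_force: 0.0
time_s: 26.82
tool_pos: [512.9, 127.3, 217.1]
ee_rot: [0.27, 0.052, 0.959, -0.065]
contact_force: [-0.1, 0.2, -1.2]
grip_width: 65.0
gripper_force: 0.0
pics/top0.png [(357.8, 160.0, 364.2, 167.2, 34), (356.0, 168.5, 362.2, 173.8, 24), (354.0, 173.5, 360.2, 179.5, 27), (352.0, 179.0, 358.2, 185.5, 26), (350.0, 184.8, 356.0, 190.5, 25)]
pics/scene0.png [(285.0, 133.2, 295.2, 139.0, 21), (285.0, 137.8, 304.8, 147.0, 65), (300.5, 147.0, 310.0, 154.5, 40), (293.2, 153.2, 303.0, 158.8, 11), (306.2, 154.8, 314.8, 162.5, 40), (299.0, 161.2, 305.2, 165.0, 7), (311.2, 162.5, 319.5, 170.0, 38)]
pics/top10.png [(357.2, 160.0, 362.0, 166.2, 11), (351.5, 167.8, 360.0, 185.2, 78), (350.2, 184.5, 356.2, 190.8, 27)]
pics/scene10.png [(291.8, 141.0, 295.5, 143.0, 4), (289.0, 147.0, 314.2, 163.0, 146), (31
[... 461 characters left out ...]
4, 7, 25], [133, 372, 52, 28, 614], [247, 372, 13, 28, 250], [312, 376, 6, 12, 47], [80, 378, 7, 5, 24]]
scene [[282, 118, 18, 14, 114], [284, 138, 27, 21, 298], [380, 238, 48, 20, 411], [548, 238, 10, 4, 31], [471, 243, 4, 13, 43], [506, 242, 6, 6, 31], [505, 244, 110, 78, 4588], [345, 246, 24, 13, 196], [484, 255, 16, 33, 272], [250, 257, 42, 34, 889], [315, 256, 91, 77, 3571], [546, 261, 4, 5, 18], [620, 261, 13, 5, 40], [634, 264, 6, 3, 18], [407, 276, 88, 61, 1420], [408, 283, 34, 37, 1049], [235, 294, 43, 35, 964], [594, 305, 46, 16, 547], [497, 323, 18, 14, 175], [565, 322, 75, 50, 2039], [536, 329, 9, 16, 109], [397, 334, 9, 4, 30], [473, 337, 29, 17, 363], [539, 350, 101, 50, 3023]]
```

```bash
python3 -c "
from bench import manip;print(manip.sign_off())"
```

```text
the job is handed in; nothing more can be done
None
```

The order is filled and handed in at about 27 s: both packs lie side by side in the blue tray and the other two lie level in the magazine, but the stack jammed nose-up after the first draw and I had to pull the next pack's front down with the gripper, and pack 1 rested briefly on the tray rim for a regrip before I laid it down.

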